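# Start the copy on the drive dock

## Robot

A 6-joint arm with a two-finger parallel gripper is mounted at the origin on the work surface. World frame = base frame: x ahead of the robot, y to its left, z up, the work surface at z = 0. Lengths are in mm, angles in rad, forces in N, time in s.
With the tool pointing down it reaches from about 275 to 1000 mm from the base axis. Payload 8.4 kg.
Tool frame: the origin (TCP) lies at the very end of the fingers, on their centre line; the grasp point (between the pads) lies 19 mm behind it; z points along the fingers, x is the direction in which the jaws open and shut, and the axes are right-handed (so a half turn about z gives the same grasp; the last joint's range is limited). The gripper opens to 85 mm and grips with 20 to 120 N. Pads are 22 mm wide; open, the fingers measure 114 mm over their backs; the gripper's body (76 mm by 85 mm) begins 54 mm behind the grasp point. The pads swing forward as they close: fully open they stand 13 mm farther back than shut.
Start: joints at [-1.286, 0.353, 1.633, -0, 1.155, -0.002], TCP at [176.801, -599.474, 231.281] pointing down, gripper open.
Joint ranges: [-2.63, 2.63], [-0.92, 2.1], [0.06, 2.66], [-1.3, 4.44], [0, 2.69], [-3.02, 3.02]. Speed limits (rad/s): [2.22, 2.22, 2.79, 3.14, 3.14, 3.14].

## Interface

Orientations are given as [roll, pitch, yaw] about the fixed x, y, z axes, in that order (R = Rz(yaw) Ry(pitch) Rx(roll)).
In Python, from rig import sense, grab_frame, calibration, sign_off gives the robot as it stands.
- The arm moves only by the tool servo_tool, never from a script. Its argument "series" is one flat list of numbers, 4 for each row, row after row: the shift along the world's x, y, z in m, then the turn about the world's z in degrees. In form: [x, y, z, yaw, x, y, z, yaw, ...]. A call has 1 to 8 rows; each row shifts and turns the commanded pose from where the row before left it; what a row does not reach is not made up. A row lasts 1/12 s, in which the tool goes at most 41.7 mm and 7.16 degrees, less where a joint would pass 70% of its speed; a pose out of reach is approached as far as the arm can. A call is refused whole if a number of a shift passes 0.0417 or a number of a turn 7.16, either way. A call with a gripper value outside its range is refused whole. "gripper" is the finger opening in m, from 0 to 0.0854, set as the call begins (left out, the last holds). The fingers move at their own pace and stop on an object; "newtons" is the grip in N (left out, the last holds). Time passes only in rows, so rows that do not move let the fingers close. It gives the time, the measured TCP pose, the force and the opening at its end, in the units of the state.
- sense(): the state, without advancing time (a new reading comes with each control period).
- grab_frame(name): name is "scene" or "side" or "wrist"; returns the picture (480x640x3 uint8, blue, green, red); there is no depth.
- calibration(name): a dict with "fx", "fy", "cx", "cy" (pixels), "distortion" ([k1, k2, p1, p2, k3] as OpenCV has them; the pictures are not rectified), "rvec" (rotation vector, rad) and "tvec" (3), from world to camera coordinates, as OpenCV has them. Camera axes: x right, y down, z forward; pixel columns grow to the right and rows downward; lengths in mm; the calibration is good to about 2 mm. A picture is of the moment at which its call begins: read the wrist's pose just before it. calibration takes no time and is no camera call; for the wrist camera it gives the pose at the moment of the call.
- sign_off(): hands the job in, once; it reports no verdict.
The state is a dict: "clock": time; "qpos": joint angles; "qvel": joint speeds; "joint_efforts": joint torques, N m; "eef_pos": TCP position; "tcp_rot": TCP orientation; "contact_force": force on the tool from outside, world axes, zero at the start; "wrist_torque": the same for the moment, N m; "opening": opening from 0.0 (shut) to 1.0 (fully open).
Only numpy, scipy, OpenCV 4.12 (cv2) and the standard library are available. Lean on these libraries where they do the work, as an engineer would, in place of code of your own. Each camera call takes 0.05 s, during which the arm holds its last target. There are 200 camera calls.

## Task

Start a drive copy on the black dock: with the fingertips lightly press the white button, then the blue one, then the green one, each fully down so that it stays down. Do not touch the red erase button, leave both drives standing in their slots, and leave the other things on the bench alone.

Things in the scene. Friction and masses are not known exactly. Their poses are not given: they have to be found in the camera images.
- dock: Black box fixed on the 3 mm blue mat, 190 (its x) x 280 (y) x 45 mm high. Origin: centre of its underside, z up. Four round buttons stand in a row on its top at x = -50 (the side nearer the robot), y = -90, -30, 30, 90 mm; which colour is where varies. Slots at x = +55 mm hold two drives that stand 50 mm above its top.
- white_top (a point): Centre of the top face of the white button (power): a white cap 30 mm across, on a vertical axis; the top stands 13 mm above the dock's top when up and 6 mm above it when fully down. z up.
- white (a joint): How far the white button is pressed, m: 0 = up (as at the start), 0.007 = fully down. No return spring: 2.5 to 3 N moves it and it stays where it is left. At 7 mm it meets a stop; pushed on, the whole button sinks with its bezel on a cushion (from 4 N at once to 9.5 N at 4 mm more, then solid) and comes back up. Pressed means beyond 4.5 mm.
- white_base: Seat of the white button in the dock's top: a thin black ring 42 mm across, fixed, carrying an aluminium bezel 38 mm across (top 4 mm above the dock's top) and the button. Origin on the button's axis at the dock's top, 48 mm above the table. Touching it includes touching the bezel and the button.
- blue_top (a point): Centre of the top face of the blue button (copy mode): a blue cap 30 mm across, on a vertical axis; the top stands 13 mm above the dock's top when up and 6 mm above it when fully down. z up.
- blue (a joint): How far the blue button is pressed, m: 0 = up (as at the start), 0.007 = fully down. No return spring: 2.5 to 3 N moves it and it stays where it is left. At 7 mm it meets a stop; pushed on, the whole button sinks with its bezel on a cushion (from 4 N at once to 9.5 N at 4 mm more, then solid) and comes back up. Pressed means beyond 4.5 mm.
- blue_base: Seat of the blue button in the dock's top: a thin black ring 42 mm across, fixed, carrying an aluminium bezel 38 mm across (top 4 mm above the dock's top) and the button. Origin on the button's axis at the dock's top, 48 mm above the table. Touching it includes touching the bezel and the button.
- green_top (a point): Centre of the top face of the green button (start): a green cap 30 mm across, on a vertical axis; the top stands 13 mm above the dock's top when up and 6 mm above it when fully down. z up.
- green (a joint): How far the green button is pressed, m: 0 = up (as at the start), 0.007 = fully down. No return spring: 2.5 to 3 N moves it and it stays where it is left. At 7 mm it meets a stop; pushed on, the whole button sinks with its bezel on a cushion (from 4 N at once to 9.5 N at 4 mm more, then solid) and comes back up. Pressed means beyond 4.5 mm.
- green_base: Seat of the green button in the dock's top: a thin black ring 42 mm across, fixed, carrying an aluminium bezel 38 mm across (top 4 mm above the dock's top) and the button. Origin on the button's axis at the dock's top, 48 mm above the table. Touching it includes touching the bezel and the button.
- red_top (a point): Centre of the top face of the red button (erase): a red cap 30 mm across, on a vertical axis; the top stands 13 mm above the dock's top when up and 6 mm above it when fully down. z up.
- red (a joint): How far the red button is pressed, m: 0 = up (as at the start), 0.007 = fully down. No return spring: 2.5 to 3 N moves it and it stays where it is left. At 7 mm it meets a stop; pushed on, the whole button sinks with its bezel on a cushion (from 4 N at once to 9.5 N at 4 mm more, then solid) and comes back up. Pressed means beyond 4.5 mm.
- red_base: Seat of the red button in the dock's top: a thin black ring 42 mm across, fixed, carrying an aluminium bezel 38 mm across (top 4 mm above the dock's top) and the button. Origin on the button's axis at the dock's top, 48 mm above the table. Touching it includes touching the bezel and the button.
- drive_a: A loose 2.5-inch aluminium drive with a paper label, 9.5 x 100 x 70 mm, about 0.11 kg, standing upright 20 mm deep in the dock's slot at y = +65 mm of the dock. Origin at the centre of its lower edge, z up. Must stay as it is.
- drive_b: A loose 2.5-inch dark steel drive with a paper label, 9.5 x 100 x 70 mm, about 0.11 kg, standing upright 20 mm deep in the dock's slot at y = -65 mm of the dock. Origin at the centre of its lower edge, z up. Must stay as it is.
- spare_drive: A loose drive lying flat on the mat behind the dock (its +x side), 70 x 100 x 9.5 mm, origin at the centre of its underside. To be left alone.
- screwdriver: A small black screwdriver lying on the mat beside the dock's -y end, 160 mm long, 12 mm thick, along its x; origin under its middle. To be left alone.
- usb_stick: An orange memory stick lying on the mat beside the dock's +y end, 63 x 20 x 10 mm; origin under its middle. To be left alone.
- screw_cup: An empty aluminium bowl for screws, on the mat behind the dock, 70 mm across, 30 mm high; origin at the centre of its underside. To be left alone.
- mouse: A black computer mouse on the bench to the robot's left, 110 x 60 x 34 mm; origin under its middle. To be left alone.
Things that resemble listed ones, but are neither listed nor needed, are in the scene too. What is shaped like the drive_a but brown or purple is not meant. Of the things like the drive_b, leave any that is orange; of the rest the smaller one is meant.

How it is judged (in metres and radians):
On the way, in this order (a step that is already met when the one before it is completed fails the run):
1. the white button is pressed down (value of joint white above 0.0045 m), for 0.1 s.
2. the blue button is pressed down (value of joint blue above 0.0045 m), for 0.1 s.
3. the green button is pressed down (value of joint green above 0.0045 m), for 0.1 s.
At the end, for the whole second after the job is handed in: The white, blue and green buttons are each more than 4.5 mm down (of 7 mm) and the red one is up (under 2 mm); both drives stand upright in their slots within 10 mm of where they were, and every other loose thing lies within 20 mm of its start (value of joint each of white, blue, green above 0.0045 m and value of joint red below 0.002 m and distance of each of drive_a, drive_b from where it was at the start of the episode below 0.01 m and distance of each of spare_drive, screwdriver, usb_stick, screw_cup, mouse from where it was at the start of the episode below 0.02 m and angle between each of drive_a, drive_b's own z axis and vertical below 0.2 rad); the robot touches nothing.
It fails at once if a button goes down before the one ahead of it in the order white, blue, green is pressed ((value of joint blue above 0.002 m and value of joint white below 0.0045 m) or (value of joint green above 0.002 m and value of joint blue below 0.0045 m)).
It fails at once if the red button is touched (value of joint red above 0.002 m or contact force between any of the fingers, the arm and red_base above 0.5 N).
It fails at once if a button is pressed harder than 15 N (contact force between any of the fingers, the arm and white_base above 15 N or contact force between any of the fingers, the arm and blue_base above 15 N or contact force between any of the fingers, the arm and green_base above 15 N).
It fails at once if a drive in the dock is lifted, tipped or shifted by more than 10 mm (distance of any of drive_a, drive_b from where it was at the start of the episode above 0.01 m or angle between any of drive_a, drive_b's own z axis and vertical above 0.2 rad).
It fails at once if another thing on the bench is moved by more than 20 mm (distance of any of spare_drive, screwdriver, usb_stick, screw_cup, mouse from where it was at the start of the episode above 0.02 m).
It also fails if it takes over 45 s, if anything falls off the work surface, if the arm or the gripper's body presses on something with over 40 N, if the wrist force passes 120 N, or if a joint passes its speed limit or range.

## Working session

There is one attempt and no reset: what is moved stays moved. The work goes in short steps, Python scripts to look and compute and a tool call to move; the robot and the scene stay as the last step left them, time stands still between calls to the robot, and variables do not carry over. Pictures are saved under pics/ and viewed, about 8 in all and at most 12, crops included, and the job is handed in when it is done.

Besides the shell and the picture viewer there is one more tool, called after "Emit:" as name(argument=value, ...), one argument or row to a line, values as JSON. servo_tool: Moves the arm, as the interface text tells. Its arguments: {"type":"object","properties":{"series":{"type":"array"},"gripper":{"type":"number"},"newtons":{"type":"number"}},"required":["series"]}

```bash
mkdir -p pics
python3 - <<'E'
from rig import *
import cv2,numpy as np
for n in ("scene","side"):
    cv2.imwrite(f"pics/{n}0.png",grab_frame(n))
    c=calibration(n);print(n,{k:np.round(v,3).tolist() for k,v in c.items()})
s=sense();print(s["clock"],s["eef_pos"],s["tcp_rot"],s["contact_force"],s["opening"])
E
```

```text
scene {'fx': 446.421, 'fy': 446.421, 'cx': 319.911, 'cy': 237.403, 'distortion': [-0.027, 0.0, 0.0, 0.0, 0.0], 'rvec': [0.931, 2.632, -0.89], 'tvec': [406.01, -330.782, 1228.28]}
side {'fx': 485.37, 'fy': 485.37, 'cx': 321.132, 'cy': 241.34, 'distortion': [0.011, 0.0, 0.0, 0.0, 0.0], 'rvec': [0.52, 2.606, -1.351], 'tvec': [534.055, -169.362, 1511.363]}
0.1 [ 176.6550538  -599.05365644  230.62492665] [ 3.14157641e+00  1.26573135e-03 -1.28402701e+00] [ 0.54290373 -0.37120787 -0.60657911] 0.9976794307282699
```

View pics/scene0.png

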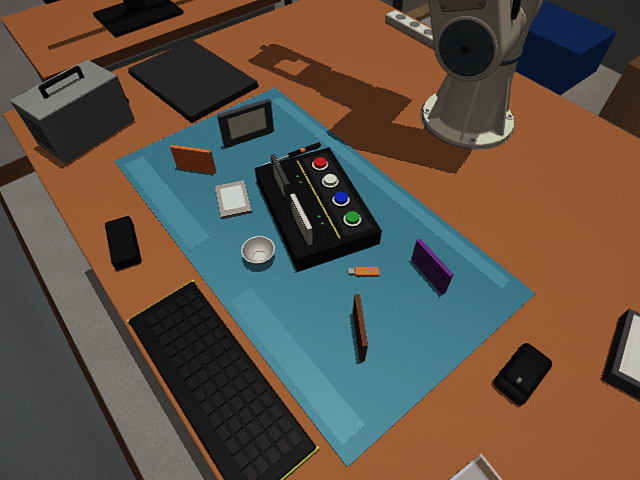

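View pics/side0.png

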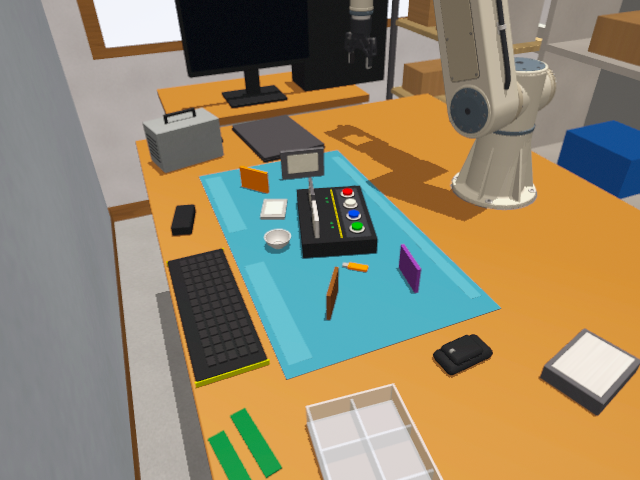

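The scene view shows the button row as red (320,163), white (330,180), blue (341,198) and green (352,218). The drives in the dock are at (280,172) and (300,218). The orange, purple and brown plates and the big dark plate at (247,122) are decoys standing on the mat and won't be touched. Next I'll fit the dock pose to the button blobs in both views.

```bash
cat > h.py <<'E'
import cv2,numpy as np
from rig import *
R={"red":[((0,150,90),(6,255,255)),((174,150,90),(180,255,255))],"blue":[((112,150,80),(128,255,255))],"green":[((50,120,60),(75,255,255))],"white":[((0,0,150),(180,60,255))]}
def blob(im,col,near,rad=14):
    h=cv2.cvtColor(im,cv2.COLOR_BGR2HSV);m=sum(cv2.inRange(h,a,b) for a,b in R[col])
    d=np.zeros_like(m);cv2.circle(d,tuple(map(int,near)),rad,255,-1);m&=d
    n,l,s,c=cv2.connectedComponentsWithStats(m)
    k=1+np.argmax(s[1:,4]);return c[k],s[k,4]
def proj(n,P,c=None):
    c=c or calibration(n);K=np.array([[c["fx"],0,c["cx"]],[0,c["fy"],c["cy"]],[0,0,1]])
    return cv2.projectPoints(np.float64(P),np.float64(c["rvec"]),np.float64(c["tvec"]),K,np.float64(c["distortion"]))[0][:,0]
E
python3 - <<'E'
from h import *
from scipy.optimize import least_squares
S={"scene":dict(red=(320,163),white=(330,180),blue=(341,198),green=(352,218)),"side":dict(red=(347,192),white=(350,203),blue=(354,214),green=(357,226))}
px={}
for n in S:
    im=cv2.imread(f"pics/{n}0.png");px[n]=[]
    for c,p in S[n].items():
        q,a=blob(im,c,p,11 if n=="scene" else 9);print(n,c,q.round(1),a);px[n].append(q)
def pts(v):
    y=np.array([-90,-30,30,90.]);x=-50+0*y;c,s=np.cos(v[2]),np.sin(v[2])
    return np.c_[v[0]+c*x-s*y,v[1]+s*x+c*y,0*y+59]
for ns in (["scene"],["side"],["scene","side"]):
    f=lambda v:np.concatenate([(proj(n,pts(v))-px[n]).ravel() for n in ns])
    r=least_squares(f,[500,-100,0],x_scale=[100,100,1]);print(ns,r.x.round(3),r.fun.round(1));print(pts(r.x).round(1))
E
```

```text
scene red [319.6 161.1] 90
scene white [329.6 179.6] 128
scene blue [340.5 196.4] 109
scene green [352. 216.] 120
side red [347.1 191. ] 62
side white [350. 203.] 96
side blue [352.6 216.1] 14
side green [356.7 225.4] 79
['scene'] [ 5.39726e+02  1.83200e+00 -2.89000e-01] [-0.1  0.4  0.  -1.1 -0.   0.3  0.1  0.3]
[[466.1 -70.2  59. ]
 [483.2 -12.7  59. ]
 [500.3  44.8  59. ]
 [517.4 102.3  59. ]]
['side'] [ 5.45097e+02  1.11370e+01 -2.94000e-01] [-0.1  0.9 -0.1 -0.3  0.4 -1.9 -0.2  1.3]
[[471.2 -60.5  59. ]
 [488.5  -3.1  59. ]
 [505.9  54.3  59. ]
 [523.3 111.8  59. ]]
['scene', 'side'] [ 5.4137e+02  3.9930e+00 -2.9100e-01] [ 0.   1.2  0.1 -0.2  0.   1.3  0.1  1.4 -0.1 -0.5  0.  -1.8  0.6 -3.6
 -0.  -0.5]
[[467.7 -67.9  59. ]
 [484.9 -10.4  59. ]
 [502.1  47.1  59. ]
 [519.3 104.6  59. ]]
```

Emit:
servo_tool(
  series=[0.018, 0.0345, 0, 0, 0.018, 0.0345, 0, 0, 0.018, 0.0345, 0, 0, 0.018, 0.0345, 0, 0, 0.018, 0.0345, 0, 0, 0.018, 0.0345, 0, 0, 0.018, 0.0345, 0, 0, 0.018, 0.0345, 0, 0],
  gripper=0,
)

```text
clock: 0.77
eef_pos: [321.0, -321.6, 231.1]
tcp_rot: [3.142, 0.0, -1.284]
contact_force: [1.6, -0.6, 1.1]
opening: 0.001
```

Emit:
servo_tool(
  series=[0.018, 0.0345, 0, 0, 0.018, 0.0345, 0, 0, 0.018, 0.0345, 0, 0, 0.018, 0.0345, 0, 0, 0.018, 0.0345, 0, 0, 0.018, 0.0345, 0, 0, 0.018, 0.0345, 0, 0, 0.018, 0.0345, 0, 0],
)

```text
clock: 1.43
eef_pos: [465.1, -45.5, 231.2]
tcp_rot: [3.142, -0.0, -1.284]
contact_force: [0.1, -0.6, -0.6]
opening: -0.001
```

Emit:
servo_tool(
  series=[0.018, 0.0345, -0.02, 0, 0, 0, -0.02, 0, 0, 0, 0, 0, 0, 0, 0, 0],
)

```text
clock: 1.77
eef_pos: [480.7, -14.5, 191.4]
tcp_rot: [3.138, 0.001, -1.283]
contact_force: [-0.0, -0.1, 1.1]
opening: -0.002
```

Run:
```python
from h import *
import pickle
s=sense();c=calibration("wrist");im=grab_frame("wrist");cv2.imwrite("pics/w1.png",im);pickle.dump(c,open("w1.pkl","wb"))
print(s["clock"],s["eef_pos"],s["tcp_rot"],s["contact_force"],s["opening"])
P=[[467.7,-67.9,59],[484.9,-10.4,59],[502.1,47.1,59],[519.3,104.6,59],s["eef_pos"]]
print(proj("wrist",P,c).round(0).tolist(),c["distortion"])
```

```text
1.7667 [480.71171768 -14.45827933 191.37732941] [ 3.13824373e+00  8.36525199e-04 -1.28289444e+00] [-0.01802221 -0.06101343  1.0621613 ] -0.0021358858048069825
[[382.0, 254.0], [311.0, 209.0], [236.0, 162.0], [158.0, 112.0], [315.0, 307.0]] [-0.06500779  0.          0.          0.          0.        ]
```

View pics/w1.png

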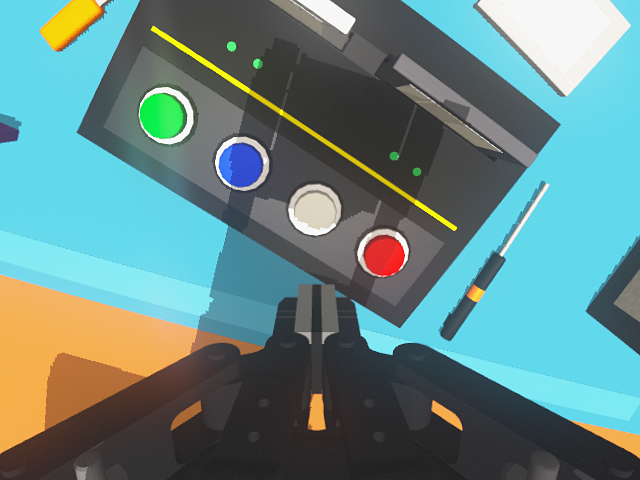

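Run:
```python
from h import *
import pickle
from scipy.optimize import least_squares
c=pickle.load(open("w1.pkl","rb"));im=cv2.imread("pics/w1.png")
px=[blob(im,k,p,24)[0] for k,p in dict(red=(384,255),blue=(241,164),green=(163,115)).items()];print(np.round(px,1))
def pts(v,z=61):
    y=np.array([-90,-30,30,90.]);x=-50+0*y;a,s=np.cos(v[2]),np.sin(v[2])
    return np.c_[v[0]+a*x-s*y,v[1]+s*x+a*y,0*y+z]
f=lambda v:(proj("wrist",pts(v)[[0,2,3]],c)-px).ravel()
r=least_squares(f,[541,4,-.29],x_scale=[100,100,1]);print(r.x.round(3),r.fun.round(1));P=pts(r.x).round(1);print(P)
print(proj("wrist",P,c)[1]); print("to white",P[1]-sense()["eef_pos"])
```

```text
[[383.8 255.1]
 [244.3 164.5]
 [162.6 115.5]]
[ 5.41027e+02 -9.00000e-03 -2.93000e-01] [ 3.   1.7 -2.8 -0.1 -0.1 -1. ]
[[467.2 -71.7  61. ]
 [484.5 -14.3  61. ]
 [501.8  43.2  61. ]
 [519.2 100.6  61. ]]
[316.64590373 212.10863832]
to white [   3.12540917    0.72675554 -131.33492783]
```

Emit:
servo_tool(
  series=[0.002, 0, -0.03, 0, 0, 0, -0.03, 0, 0, 0, -0.03, 0, 0, 0, -0.015, 0, 0, 0, -0.01, 0, 0, 0, -0.006, 0, 0, 0, 0, 0, 0, 0, 0, 0],
)

```text
clock: 2.48
eef_pos: [484.7, -15.1, 72.2]
tcp_rot: [-3.14, -0.0, -1.285]
contact_force: [-0.5, -0.0, 1.0]
opening: -0.003
```

Run:
```python
from h import *
s=sense();im=grab_frame("wrist");cv2.imwrite("pics/w2.png",im)
print(s["clock"],s["eef_pos"],s["contact_force"])
P=[[467.2,-71.7,61],[484.5,-14.3,61],[501.8,43.2,61],[519.2,100.6,61]]
print(proj("wrist",P).round(0).tolist())
```

```text
2.4833 [484.6747388  -15.07283586  72.19677248] [-0.54847645 -0.03910979  1.01457836]
[[426.0, 361.0], [313.0, 295.0], [185.0, 218.0], [48.0, 135.0]]
```

View pics/w2.png

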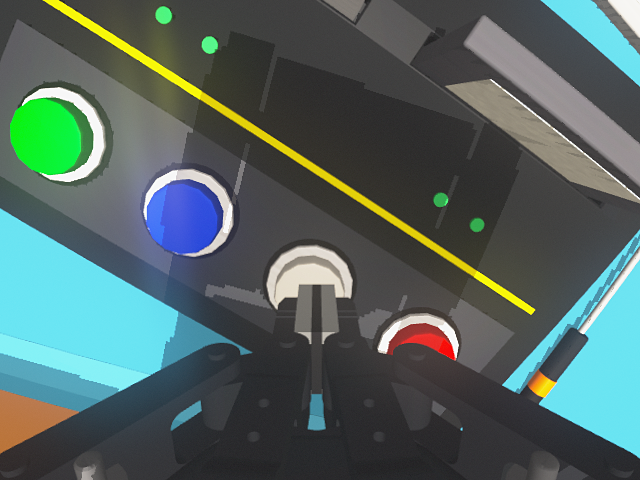

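The wrist view shows the fingertips at (316,295), over the white cap centre. Blue is at (185,217), green at (46,137), and red at (425,350) is clear of the tips. Pressing white.

Emit:
servo_tool(
  series=[0, 0, -0.004, 0, 0, 0, -0.004, 0, 0, 0, -0.002, 0, 0, 0, -0.002, 0, 0, 0, -0.002, 0, 0, 0, -0.001, 0, 0, 0, 0, 0],
)

```text
clock: 3.12
eef_pos: [484.0, -14.6, 56.0]
tcp_rot: [3.141, 0.0, -1.284]
contact_force: [1.1, 0.2, -0.3]
opening: -0.001
```

Emit:
servo_tool(
  series=[0, 0, -0.001, 0, 0, 0, -0.001, 0],
)

```text
clock: 3.28
eef_pos: [483.9, -14.6, 54.2]
tcp_rot: [-3.142, 0.0, -1.284]
contact_force: [-0.2, 0.7, 1.9]
opening: 0.004
```

Emit:
servo_tool(
  series=[0, 0, -0.001, 0],
)

```text
clock: 3.37
eef_pos: [483.9, -14.6, 53.2]
tcp_rot: [3.142, 0.0, -1.284]
contact_force: [-0.5, 0.3, 3.6]
opening: -0.001
```

Emit:
servo_tool(
  series=[0, 0, -0.001, 0, 0, 0, 0, 0],
)

```text
clock: 3.53
eef_pos: [484.0, -14.6, 52.2]
tcp_rot: [-3.142, 0.0, -1.284]
contact_force: [-0.7, 0.5, 5.5]
opening: 0.001
```

Emit:
servo_tool(
  series=[0, 0, 0.01, 0, 0, 0, 0.02, 0, 0.0035, 0.0115, 0, 0, 0.0045, 0.0145, 0, 0, 0.005, 0.0175, 0, 0, 0.0045, 0.014, 0, 0, 0, 0, -0.01, 0, 0, 0, 0, 0],
)

```text
clock: 4.2
eef_pos: [500.7, 43.5, 71.0]
tcp_rot: [3.14, 0.0, -1.282]
contact_force: [-0.8, -0.5, -0.4]
opening: -0.004
```

Run:
```python
from h import *
s=sense();cv2.imwrite("pics/w3.png",grab_frame("wrist"))
print(s["clock"],s["eef_pos"],s["contact_force"])
for z in (61,54): print(proj("wrist",[[467.2,-71.7,z],[484.5,-14.3,z],[501.8,43.2,z],[519.2,100.6,z]]).round(0).tolist())
cv2.imwrite("pics/side3.png",cv2.resize(grab_frame("side")[160:260,290:420],None,fx=5,fy=5,interpolation=cv2.INTER_CUBIC))
```

```text
4.2 [500.70571248  43.49574303  70.97305527] [-0.79018416 -0.54743706 -0.36170971]
[[527.0, 417.0], [430.0, 360.0], [315.0, 292.0], [186.0, 215.0]]
[[521.0, 407.0], [426.0, 351.0], [315.0, 285.0], [191.0, 210.0]]
```

View pics/w3.png

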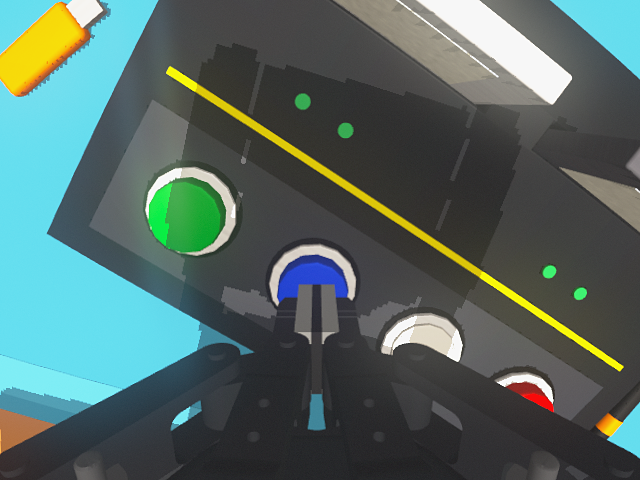

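View pics/side3.png

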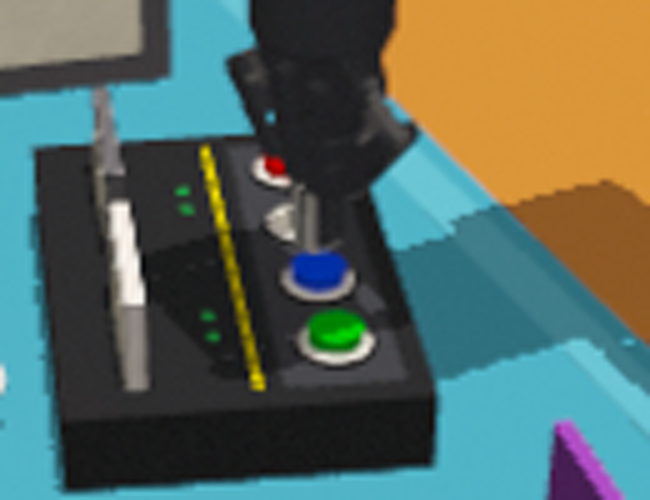

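White now looks low at (424,335), which fits the 5.5 N stop reading. The tips are over the blue cap at (315,290). Pressing blue.

Emit:
servo_tool(
  series=[0, 0, -0.005, 0, 0, 0, -0.003, 0, 0, 0, -0.002, 0, 0, 0, -0.002, 0, 0, 0, -0.002, 0, 0, 0, -0.002, 0, 0, 0, -0.001, 0, 0, 0, 0, 0],
)

```text
clock: 4.97
eef_pos: [501.4, 42.9, 55.0]
tcp_rot: [3.142, 0.0, -1.284]
contact_force: [0.6, 0.6, -0.4]
opening: 0.0
```

Emit:
servo_tool(
  series=[0, 0, -0.001, 0, 0, 0, 0, 0],
)

```text
clock: 5.13
eef_pos: [501.6, 42.9, 54.2]
tcp_rot: [-3.141, 0.0, -1.284]
contact_force: [-0.0, -0.2, -0.1]
opening: 0.002
```

Emit:
servo_tool(
  series=[0, 0, -0.001, 0, 0, 0, -0.001, 0, 0, 0, 0, 0],
)

```text
clock: 5.38
eef_pos: [501.6, 43.0, 52.3]
tcp_rot: [-3.141, -0.0, -1.284]
contact_force: [-0.9, -0.5, 5.6]
opening: -0.003
```

Blue reached its stop at the same height and force as white. Moving to green.

Emit:
servo_tool(
  series=[0, 0, 0.01, 0, 0, 0, 0.02, 0, 0.0035, 0.0115, 0, 0, 0.0045, 0.0145, 0, 0, 0.005, 0.0175, 0, 0, 0.0045, 0.014, 0, 0, 0, 0, -0.01, 0, 0, 0, 0, 0],
)

```text
clock: 6.05
eef_pos: [518.2, 101.0, 70.8]
tcp_rot: [3.14, 0.0, -1.282]
contact_force: [-0.8, -0.3, 0.5]
opening: 0.003
```

Run:
```python
from h import *
s=sense();cv2.imwrite("pics/w4.png",grab_frame("wrist"))
print(s["clock"],s["eef_pos"],s["contact_force"])
```

```text
6.05 [518.20669936 101.01724049  70.8165141 ] [-0.84630256 -0.30996992  0.51162885]
```

View pics/w4.png

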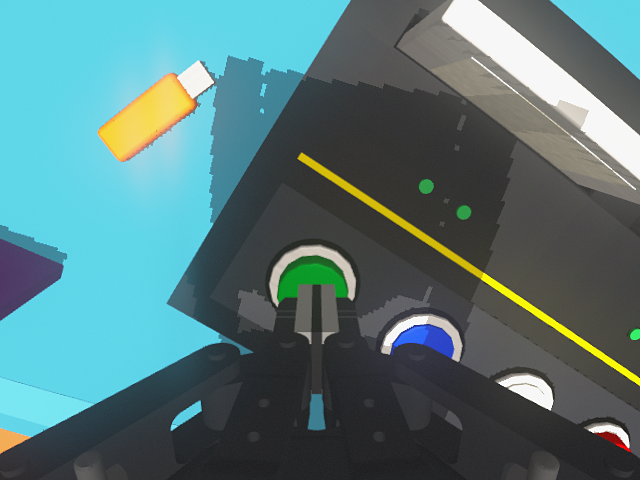

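The tips are over the green cap at (315,290). Blue at (425,338) sits low in its bezel. Pressing green.

Emit:
servo_tool(
  series=[0, 0, -0.005, 0, 0, 0, -0.003, 0, 0, 0, -0.002, 0, 0, 0, -0.002, 0, 0, 0, -0.002, 0, 0, 0, -0.002, 0, 0, 0, -0.001, 0, 0, 0, 0, 0],
)

```text
clock: 6.77
eef_pos: [519.0, 100.3, 55.1]
tcp_rot: [-3.142, 0.0, -1.284]
contact_force: [-0.1, 0.6, -0.9]
opening: 0.002
```

Emit:
servo_tool(
  series=[0, 0, -0.001, 0, 0, 0, -0.001, 0, 0, 0, -0.001, 0, 0, 0, 0, 0],
)

```text
clock: 7.1
eef_pos: [519.2, 100.4, 52.3]
tcp_rot: [-3.141, -0.0, -1.284]
contact_force: [-1.5, -0.7, 4.9]
opening: -0.001
```

Green is at its stop too. Lifting straight up to retreat and check.

Emit:
servo_tool(
  series=[0, 0, 0.01, 0, 0, 0, 0.03, 0, 0, 0, 0.035, 0, -0.01, 0, 0.035, 0, -0.025, 0, 0.03, 0, -0.025, 0, 0.02, 0, -0.02, 0, 0.01, 0, 0, 0, 0, 0],
)

```text
clock: 7.77
eef_pos: [436.7, 100.5, 224.9]
tcp_rot: [-3.139, 0.0, -1.284]
contact_force: [-0.6, 0.5, -0.8]
opening: -0.003
```

Emit:
servo_tool(
  series=[0, -0.03, 0.01, 0, 0, -0.03, 0, 0, 0, -0.02, 0, 0, 0, 0, 0, 0, 0, 0, 0, 0],
)

```text
clock: 8.18
eef_pos: [439.1, 19.7, 232.3]
tcp_rot: [-3.141, 0.0, -1.286]
contact_force: [0.1, -0.4, -0.4]
opening: 0.002
```

Run:
```python
from h import *
s=sense();cv2.imwrite("pics/w5.png",grab_frame("wrist"));cv2.imwrite("pics/scene5.png",grab_frame("scene"))
print(s["clock"],s["eef_pos"],s["contact_force"])
im=cv2.imread("pics/w5.png")
N=[467.2,484.5,501.8,519.2];M=[-71.7,-14.3,43.2,100.6]
for k,x,y in zip(("red","white","blue","green"),N,M):
    a,b=[proj("wrist",[[x,y,z]])[0].round(1) for z in (61,54)]
    print(k,"up",a,"down",b,"seen",blob(im,k,b,22)[0].round(1) if 0<b[0]<640 else None)
```

```text
8.1833 [439.13815529  19.72517126 232.33779263] [ 0.09678243 -0.43297259 -0.39528691]
red up [437.4 203.1] down [434.9 201.1] seen [432.6 201.7]
white up [375.9 161.3] down [374.7 160.1] seen [373.4 159.9]
blue up [310.1 117. ] down [310.3 116.8] seen [306.8 117.6]
green up [240.8  70.8] down [242.5  71.5] seen [239.4  72.9]
```

View pics/w5.png

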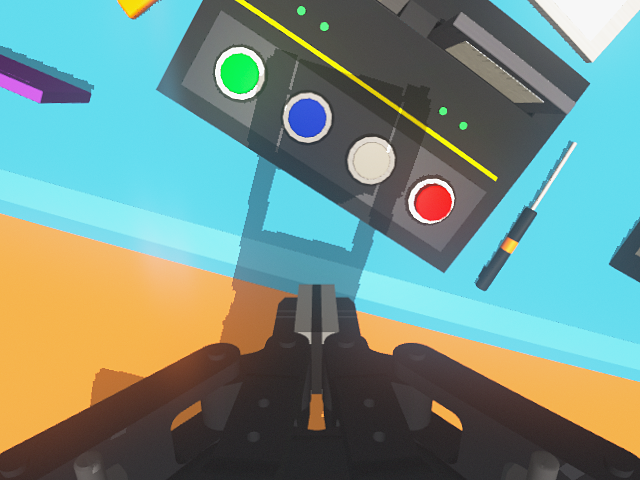

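View pics/scene5.png

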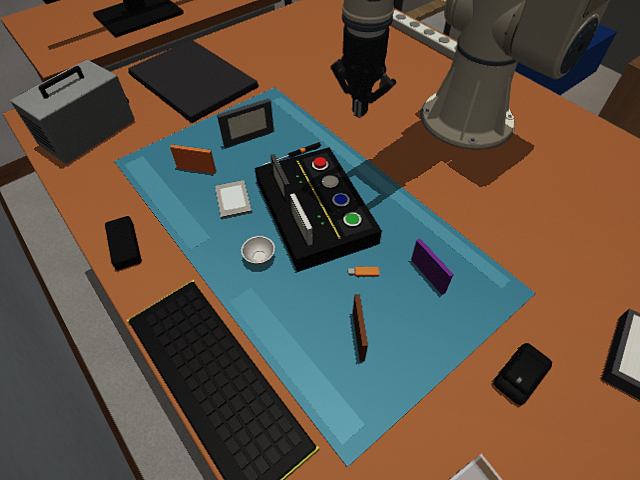

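White (372,160), blue (307,117) and green (240,72) are concentric with their bezels, so they are down. Red (433,201) still stands offset in its bezel, so it is up. Drives and loose things look unmoved in the scene view.

```bash
python3 -c "
from rig import *
print(sign_off())"
```

```text
the job is handed in; nothing more can be done
None
```

I pressed white, then blue, then green with the closed fingertips, and handed the job in at about 8 s of the 45 s allowed. `sign_off()` reports no verdict.

- **Presses:** Each button was pushed just past its stop, to a fingertip height of about 52.3 mm, with measured force of 4.9–5.6 N against the 15 N limit. The force reading is noisy by about 1 N, so while the buttons were still moving it did not show the 2.5–3 N resistance clearly. The force rise at the stop was clear on all three.
- **Final pictures:** The three pressed caps sit low and centred in their bezels, red is still up, and both drives and the loose things look where they were. The arm is clear of everything, with the fingertips at about 232 mm.
- **Check that didn't help:** In the last wrist picture, comparing cap positions could not tell up from down, because the two predictions differed by only 0.3–3 pixels. I relied on the force readings and how the caps sit in their bezels instead.
- **Early disagreement:** The first side-view dock fit was about 10 mm off the scene view because of a poor blue detection, and the closer wrist picture settled it.

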